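Open a tamping station's pin-locked cover and press its sprung plate

TASK

The cup of the coffee tamping station is shut off by a swing cover that a spring pin locks. Pull the red knob up, swing the cover aside to the next hole (one hole only) and let the pin snap fully home there; then take the tamper from its round pad, press the sprung plate in the cup squarely down to its stop with it and keep it there for a good second, and finally stand the tamper upright on the middle of its pad again and let go. Leave the other things on the table where they are, and the cover locked open.

Things in the scene. Friction and masses are not known exactly. Their poses are not given: they have to be found in the camera images.
- knob_grip (a point): Centre of the red upright round knob of the spring pin: 26 mm across, 28 mm tall, this point 108 mm above the table with the pin home. The knob stands on the cover arm 55 mm from the pivot, above a steel barrel 20 mm across; the arm's flat top lies 40 mm below this point. The knob turns freely about its own upright axis and pulls straight up.
- plunger (a joint): How far the pin is pulled up, m: 0 = fully home in a hole; clear of the holes above 0.0095; stop at 0.013. A spring pulls it down, 9 N at 0, 13 N at the stop. Let go between holes it rides on the deck at about 0.009 and drops in when it comes over one. Round-tipped 9 mm pin, 13 mm hole: let go within about 3 mm of the hole's centre it finds its way in.
- cover_arm (a joint): Angle of the cover arm about its upright pivot, rad, counter-clockwise seen from above: 0 = first hole, cover over the cup (the start); 1.047 = the next hole; 2.094 = a third hole, not wanted. It turns easily once the pin is clear. The pin's play in a hole is about 0.036 rad either way.
- pivot (a point): On the pivot axis of the cover arm, 62 mm above the table and fixed. Its x axis points from the cup towards the pivot, z up: with the arm at angle a the knob's axis lies at (-0.055 cos a, -0.055 sin a) from here in this frame. Arm (flat bar 26 mm wide) and cover disc (76 mm across, centred 110 mm out) lie 62 to 68 mm above the table; a cap on the pivot reaches 75 mm.
- next_hole (a point): Centre of the next hole's mouth on the deck, 58 mm above the table and 55 mm from the pivot axis; the knob's axis stands over it when the arm is at 1.047 rad.
- cup_rim (a point): Centre of the mouth of the upright steel cup, 58 mm above the table, 110 mm from the pivot axis; cup 72 mm across outside, 62 mm inside, fixed. Its sprung round plate (copper-coloured, 58 mm across) has its top 16 mm below the rim when up and 28 mm below when fully pressed.
- plate (a joint): How far the sprung plate is pressed down, m: 0 = up, 0.012 = at its stop; the spring pushes back with 6 N at 0 and 15 N at the stop. It only moves straight up and down.
- tamper: Tamper standing upright on its pad, 0.2 to 0.45 kg, 96 mm tall; origin at the centre of its underside, z along the handle. Flat steel foot 54 mm across and 14 mm thick; dark wooden handle, round, 29 mm across from 50 to 93 mm above the underside (grip there), slimmer below.
- pad: Round black rubber pad, 80 mm across and 6 mm thick, fixed to the table; origin at the centre of its underside. The tamper starts on it and must stand on it again.
- canister: Bystander: clear storage canister with a magenta lid, 98 x 118 x 183 mm.
- jar_honey: Bystander: jar with a red lid, 65 mm across, 100 mm tall.
- mug: Bystander: white mug, 97 mm tall.
- keys_c: Bystander: bunch of keys with a grey tag, flat.
- bowl_back: Bystander: grey bowl on the left, 165 mm across, 55 mm tall.
- bottle_stopper: Bystander: small black bottle stopper standing up, 27 mm across, 65 mm tall.
- station: The coffee tamping station, fixed to the table: dark steel foot 218 x 124 mm, 12 mm thick, steel cup, and a grey deck 58 mm high with three holes, over which the cover arm swings. Origin on the table under the arm's pivot; the cup lies towards its -x.
- bowl_front: Bystander: grey bowl on the right, 185 mm across, 55 mm tall.
- glasses_case: Bystander: black glasses case, 68 x 155 x 43 mm.
There are look-alikes about, which are no part of the job. There is more than one size of the tamper; the one meant has the size given above.

How it is judged:
By the outcome, as a careful person would: the job done as asked, in the order asked, and still so for the second after the job is handed in, with the robot touching nothing.
It also fails if it takes over 54 s, if anything falls off the work surface, if the arm or the gripper's body presses on something with over 40 N, if the wrist force passes 120 N, or if a joint passes its speed limit or range.

ROBOT

A 6-joint arm with a two-finger parallel gripper is mounted at the origin on the work surface; the furniture and walls round the work are solid. World frame = base frame: x ahead of the robot, y to its left, z up, the work surface at z = 0. Lengths are in m, angles in degrees, forces in N, time in s.
With the tool pointing down it reaches from about 0.4 to 0.825 m from the base axis. Payload 7 kg.
Tool frame: the origin (TCP) lies on the centre line of the jaws, within the pads' length; the fingertips stand 14 mm ahead of it and the grasp point (between the pads) lies 5 mm behind it; z points along the fingers, y is the line along which they close (so a half turn about z gives the same grasp; the last joint's range is limited). The gripper opens to 88 mm and grips with 3 to 60 N. Pads are 19 mm wide; open, the fingers measure 130 mm over their backs; the gripper's body (78 mm by 193 mm) begins 47 mm behind the grasp point.
Start: joints at [-50.472, 20.546, 0.682, 0, -70.136, -16.507], TCP at [0.264, -0.621, 0.241] pointing down, gripper open.
Joint ranges: [-176.03, 176.03], [-82.01, 121.73], [-58.28, 71.71], [-173.87, 95.51], [-174.79, -0.11], [-173.66, 173.66]. Speed limits (degrees/s): [136.94, 136.94, 172.46, 180, 180, 180].

INTERFACE

Orientations are given as [roll, pitch, yaw] about the fixed x, y, z axes, in that order (R = Rz(yaw) Ry(pitch) Rx(roll)).
In Python, from plant import r gives the robot as it stands.
- The arm moves only by the tool send_rows, never from a script. Its argument "steps" is a list of rows, each an object with "dp": the shift along the tool's x, y, z in mm, a list of three; "roll": the turn about the tool's z in rad; "jaw": the opening in per cent of the stroke, from 0 (shut) to 100 (fully open). In form: [{"dp": [tx, ty, tz], "roll": roll, "jaw": jaw}, ...]. A call has 1 to 5 rows; each row is the pose to reach, as a shift and turn from the pose commanded when the call began, along the tool's axes at that moment; what a row does not reach only later rows make up. A row lasts 1/8 s, in which the tool goes at most 62.5 mm and 10.7 degrees, less where a joint would pass 70% of its speed; a pose out of reach is approached as far as the arm can. A call with a gripper value outside its range is refused whole. The fingers move at their own pace and stop on an object; "newtons" is the grip in N (left out, the last holds). Time passes only in rows, so rows that repeat a pose let the fingers close. It gives the time, the measured TCP pose, the force, the opening and the grip force at its end, in the units of the state.
- r.get_state(): the state, without advancing time (a new reading comes with each control period).
- r.capture(name): name is "side" or "top"; returns a dict with "image" (480x640x3 uint8, blue, green, red), "K" (3x3 intrinsics, pixels), "dist" ([k1, k2, p1, p2, k3] as OpenCV has them; the pictures are not rectified), "rvec" (rotation vector, rad) and "tvec" (3), from world to camera coordinates, as OpenCV has them. Camera axes: x right, y down, z forward; pixel columns grow to the right and rows downward; lengths in m; the calibration is good to about 2 mm. A picture is of the moment at which its call begins. There is no depth.
- r.close_job(): hands the job in; it is judged then, once.
The state is a dict: "time_s": time; "joints": joint angles; "qd": joint speeds; "joint_torque": joint torques, N m; "tcp_pos": TCP position; "eef_rot": TCP orientation; "contact_force": force on the tool from outside, world axes, zero at the start; "moment": the same for the moment, N m; "gripper_width": finger opening in m; "gripper_force": force on a finger pad.
Only numpy, scipy, OpenCV 4.12 (cv2) and the standard library are available. Lean on these libraries where they do the work, as an engineer would, in place of code of your own. Each camera call takes 0.05 s, during which the arm holds its last target. There are 200 camera calls.

## Working session

There is one attempt and no reset: what is moved stays moved. The work goes in short steps, Python scripts to look and compute and a tool call to move; the robot and the scene stay as the last step left them, time stands still between calls to the robot, and variables do not carry over. Pictures are saved under pics/ and viewed, at most 10 in all, crops included, and the job is handed in when it is done.

Besides the shell and the picture viewer there is one more tool, called after "Call:" by a JSON object that holds its "name" and its "arguments". send_rows: Moves the arm, as the interface text tells. Its arguments: {"type":"object","properties":{"steps":{"type":"array","items":{"type":"object","properties":{"dp":{"type":"array","items":{"type":"number"}},"roll":{"type":"number"},"jaw":{"type":"number"}}}},"newtons":{"type":"number"}},"required":["steps"]}

```bash
mkdir -p pics
cat > h.py <<'E'
import numpy as np, cv2
from plant import r
from scipy.spatial.transform import Rotation as R
def cap(n,f=None):
    c=r.capture(n)
    if f: cv2.imwrite('pics/'+f,c['image']); np.savez('pics/'+f+'.npz',**{k:np.array(c[k]) for k in('image','K','dist','rvec','tvec')})
    return c
def load(f): return dict(np.load('pics/'+f+'.npz'))
def ray(c,uv):
    n=cv2.undistortPoints(np.array([[uv]],float),np.array(c['K'],float),np.array(c['dist'],float))[0,0]
    Rm=cv2.Rodrigues(np.array(c['rvec'],float))[0]; t=np.array(c['tvec'],float).ravel()
    return -Rm.T@t, Rm.T@np.array([n[0],n[1],1.])
def atz(c,uv,z):
    o,d=ray(c,uv); return o+d*(z-o[2])/d[2]
def tri(c1,u1,c2,u2):
    o1,d1=ray(c1,u1);o2,d2=ray(c2,u2)
    s=np.linalg.lstsq(np.c_[d1,-d2],o2-o1,rcond=None)[0]
    a,b=o1+d1*s[0],o2+d2*s[1]; return (a+b)/2,np.linalg.norm(a-b)
def proj(c,p): return cv2.projectPoints(np.array(p,float).reshape(-1,3),np.array(c['rvec'],float),np.array(c['tvec'],float),np.array(c['K'],float),np.array(c['dist'],float))[0][:,0]
E
python3 - <<'E'
from h import *
a=cap('side','s0.png');b=cap('top','t0.png')
for c in(a,b): print(ray(c,(320,240)),c['K'])
s=r.get_state();print(s)
E
```

```text
(array([0.07147466, 0.78157363, 0.89279466]), array([ 0.36716977, -0.67335656, -0.64184996])) [[501.05521642   0.         326.77399475]
 [  0.         501.05521642 241.68346741]
 [  0.           0.           1.        ]]
(array([ 0.33253303, -0.0223466 ,  0.97672393]), array([ 0.18466822, -0.01699235, -0.98267166])) [[435.27072      0.         320.16169518]
 [  0.         435.27072    237.44149363]
 [  0.           0.           1.        ]]
{'time_s': 0.1, 'joints': array([-5.04707429e+01,  2.05889226e+01,  6.39655567e-01, -1.80142375e-02,
       -7.01358911e+01, -1.65055964e+01]), 'qd': array([ 0.10610074, -0.17661095,  0.10217405,  0.08986201, -0.00169708,
       -0.05678421]), 'joint_torque': array([-1.01030222e-03, -5.84163165e+01,  2.93753386e+01,  7.01549068e+00,
        1.02046720e-02, -4.75706224e-05]), 'tcp_pos': array([ 0.26380467, -0.62086739,  0.23970233]), 'eef_rot': array([ 1.79913539e+02, -7.95893805e-03, -1.56982467e+02]), 'contact_force': array([0.31864072, 0.39187811, 0.28109144]), 'moment': array([-0.02502464,  0.02012373, -0.01044863]), 'gripper_force': 0.0, 'gripper_width': 0.08722616916032086}
```

View pics/t0.png

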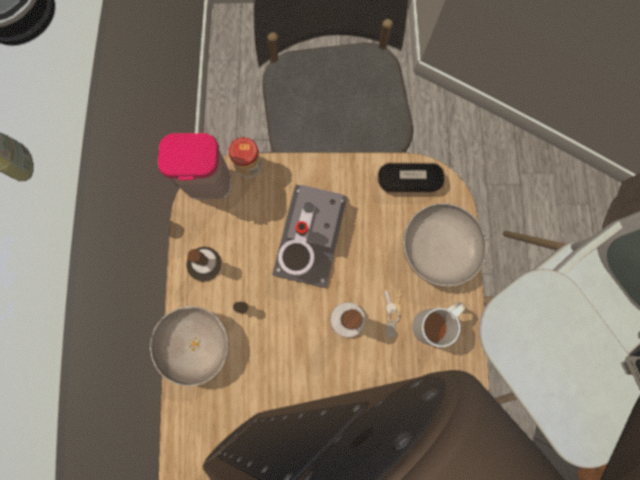

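View pics/s0.png

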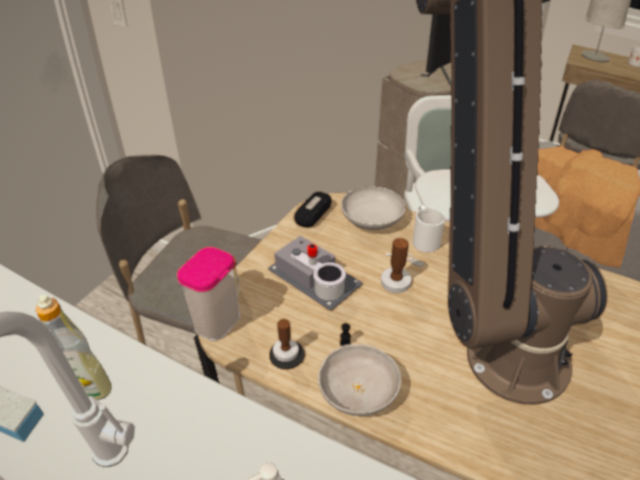

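The top view shows the station with its pivot at about (308,207), knob (302,228) and cup/cover (296,258). A tamper stands on a black pad at (204,263), and a look-alike stands at (349,320). The side view shows the knob at (312,251) and the tamper at (285,345). I'll enlarge these areas next.

Run:
```python
from h import *
a=load('s0.png')['image'];b=load('t0.png')['image']
A=cv2.resize(b[175:295,170:370],None,fx=4,fy=4,interpolation=cv2.INTER_CUBIC)
cv2.imwrite('pics/t0c.png',A)
B=cv2.resize(a[230:380,240:430],None,fx=4,fy=4,interpolation=cv2.INTER_CUBIC)
cv2.imwrite('pics/s0c.png',B)
```

```text
(no output)
```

View pics/t0c.png

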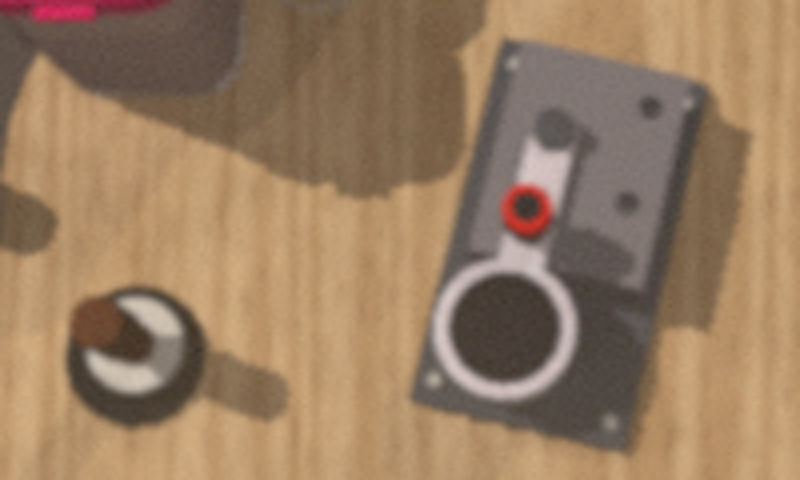

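View pics/s0c.png

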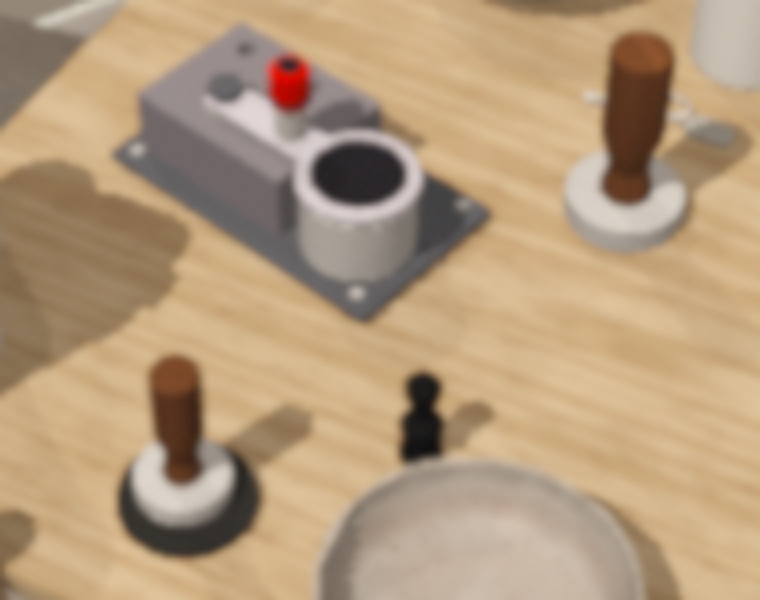

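The knob's top centre is at (526,206) in the top crop and (290,65) in the side crop. The pivot cap is at (554,129) and (226,86), the tamper's handle top at (97,319) and (176,368), the cover disc at (505,328) and (359,175), and the pad at (137,356).

Run:
```python
from h import *
a=load('s0.png');b=load('t0.png')
T=lambda x,y:((x+.5)/4-.5+170,(y+.5)/4-.5+175)
S=lambda x,y:((x+.5)/4-.5+240,(y+.5)/4-.5+230)
for n,t,s,z in [('knobtop',(526,206),(290,65),.122),('pivot',(554,129),(226,86),.075),('tampertop',(97,319),(176,368),.102),('cover',(505,328),(359,175),.068),('pad',(137,356),(190,497),.006),('foottop',(135,343),(184,480),.02),('hole2',(627,202),(365,110),.058),('hole3',(650,106),(246,48),.058)]:
    p,e=tri(b,T(*t),a,S(*s)); print(n,p.round(4),round(e,4),atz(b,T(*t),z)[:2].round(4),atz(a,S(*s),z)[:2].round(4))
```

```text
knobtop [5.204e-01 2.000e-04 1.213e-01] 0.0028 [0.5217 0.0006] [0.5186 0.0007]
pivot [ 0.5739 -0.0133  0.0723] 0.0021 [ 0.5742 -0.013 ] [ 0.5711 -0.0108]
tampertop [0.4666 0.219  0.1024] 0.0027 [0.468  0.2196] [0.4654 0.2185]
cover [0.4671 0.0128 0.0658] 0.0022 [0.4678 0.013 ] [0.4649 0.0146]
pad [0.4613 0.2232 0.0016] 0.0022 [0.4617 0.2225] [0.4583 0.2257]
foottop [0.4664 0.2217 0.0122] 0.0039 [0.4671 0.2204] [0.4609 0.2263]
hole2 [ 0.5204 -0.0581  0.0467] 0.0407 [ 0.5379 -0.0522] [ 0.4934 -0.0484]
hole3 [ 0.5905 -0.0657  0.0577] 0.0025 [ 0.5916 -0.0653] [ 0.589  -0.0655]
```

Call:
{"name": "send_rows", "arguments": {"steps": [{"dp":[-478,472,40],"roll":0.401,"jaw":80},{"dp":[-478,472,40],"roll":0.401,"jaw":80},{"dp":[-478,472,40],"roll":0.401,"jaw":80},{"dp":[-478,472,40],"roll":0.401,"jaw":80},{"dp":[-478,472,40],"roll":0.401,"jaw":80}], "newtons": 40}}

```text
time_s: 0.72
tcp_pos: [0.3817, -0.334, 0.222]
eef_rot: [180.0, -0.0, -180.0]
contact_force: [1.4, 0.1, 0.2]
gripper_width: 0.0704
gripper_force: 0.0
```

Call:
{"name": "send_rows", "arguments": {"steps": [{"dp":[-125,300,22],"roll":0,"jaw":65},{"dp":[-125,300,22],"roll":0,"jaw":65},{"dp":[-125,300,22],"roll":0,"jaw":65},{"dp":[-125,300,22],"roll":0,"jaw":65},{"dp":[-125,300,22],"roll":0,"jaw":65}]}}

```text
time_s: 1.35
tcp_pos: [0.5014, -0.0459, 0.2011]
eef_rot: [180.0, 0.0, -179.9]
contact_force: [0.7, -0.8, 0.1]
gripper_width: 0.0572
gripper_force: 0.0
```

```bash
python3 -c "
from h import *
s=r.get_state();print(s['time_s'],s['tcp_pos'],s['eef_rot'],s['gripper_width'])"
```

```text
1.35 [ 0.50137134 -0.0458536   0.20108006] [ 1.79996191e+02  1.52446747e-02 -1.79932746e+02] 0.05723038516649337
```

Call:
{"name": "send_rows", "arguments": {"steps": [{"dp":[-15,40,30],"roll":0,"jaw":65},{"dp":[-15,40,30],"roll":0,"jaw":65},{"dp":[-15,40,30],"roll":0,"jaw":65},{"dp":[-15,40,30],"roll":0,"jaw":65}]}}

```text
time_s: 1.85
tcp_pos: [0.5161, -0.0087, 0.1717]
eef_rot: [180.0, 0.0, 180.0]
contact_force: [-0.7, 0.3, 0.5]
gripper_width: 0.057
gripper_force: 0.0
```

Call:
{"name": "send_rows", "arguments": {"steps": [{"dp":[-3.5,9.2,0],"roll":0,"jaw":65},{"dp":[-3.5,9.2,35],"roll":0,"jaw":65},{"dp":[-3.5,9.2,68],"roll":0,"jaw":65},{"dp":[-3.5,9.2,68],"roll":0,"jaw":65}]}}

```text
time_s: 2.35
tcp_pos: [0.5182, 0.0007, 0.1016]
eef_rot: [-179.9, -0.2, 180.0]
contact_force: [0.6, -0.7, -0.8]
gripper_width: 0.0565
gripper_force: 0.0
```

Run:
```python
from h import *
c=cap('side','s1.png');b=cap('top','t1.png')
A=cv2.resize(c['image'][180:330,260:400],None,fx=4,fy=4,interpolation=cv2.INTER_CUBIC)
B=cv2.resize(b['image'][175:325,240:300+60],None,fx=2,fy=4,interpolation=cv2.INTER_CUBIC)
cv2.imwrite('pics/c1.png',np.hstack([A,B]))
s=r.get_state();print(s['tcp_pos'],s['contact_force'],s['gripper_width'])
```

```text
[0.52020989 0.00124296 0.10412408] [ 0.21360061  0.19784233 -0.19527201] 0.05672815724983792
```

View pics/c1.png

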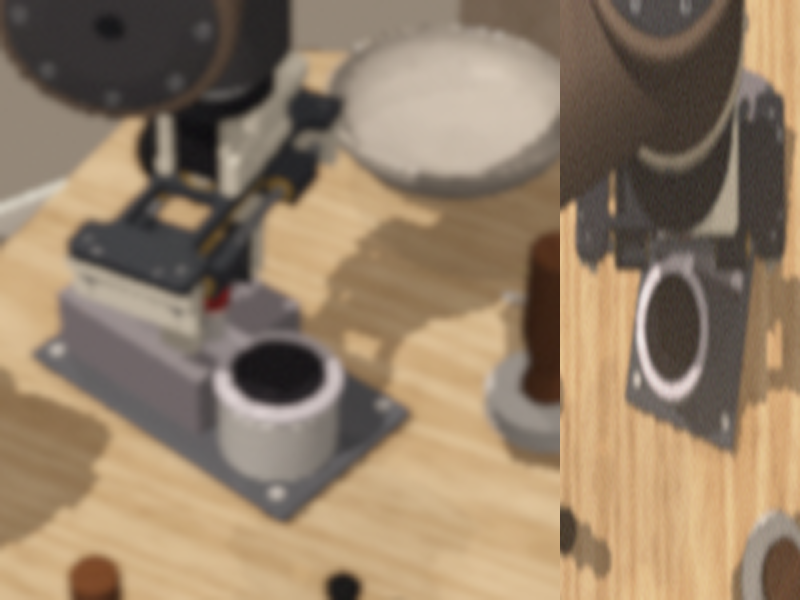

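The side crop shows the fingers on either side of the red knob, with red visible at about (215,295). I'll close on it.

Call:
{"name": "send_rows", "arguments": {"steps": [{"dp":[0,0,0],"roll":0,"jaw":10},{"dp":[0,0,0],"roll":0,"jaw":10},{"dp":[0,0,0],"roll":0,"jaw":10},{"dp":[0,0,0],"roll":0,"jaw":10},{"dp":[0,0,0],"roll":0,"jaw":10}]}}

```text
time_s: 3.08
tcp_pos: [0.5198, 0.0013, 0.1035]
eef_rot: [180.0, 0.0, -179.9]
contact_force: [-0.0, 0.8, 3.7]
gripper_width: 0.025
gripper_force: 40.0
```

Call:
{"name": "send_rows", "arguments": {"steps": [{"dp":[0,0,-6],"roll":0,"jaw":10},{"dp":[0,0,-11.5],"roll":0,"jaw":10},{"dp":[0,0,-11.5],"roll":0,"jaw":10}]}}

```text
time_s: 3.45
tcp_pos: [0.5194, 0.0013, 0.1142]
eef_rot: [180.0, -0.0, -180.0]
contact_force: [5.5, -0.6, -12.5]
gripper_width: 0.0251
gripper_force: 40.0
```

Call:
{"name": "send_rows", "arguments": {"steps": [{"dp":[1.6,-11.4,0],"roll":0,"jaw":10},{"dp":[0.8,-22.8,0],"roll":0,"jaw":10},{"dp":[-2.4,-33.9,0],"roll":0,"jaw":10},{"dp":[-7.8,-44.1,0],"roll":0,"jaw":10},{"dp":[-15.2,-52.9,0],"roll":0,"jaw":10}]}}

```text
time_s: 4.08
tcp_pos: [0.5348, -0.0523, 0.1143]
eef_rot: [180.0, -0.1, -180.0]
contact_force: [3.2, 4.5, -13.7]
gripper_width: 0.0253
gripper_force: 40.0
```

Call:
{"name": "send_rows", "arguments": {"steps": [{"dp":[0,0,0],"roll":0,"jaw":10},{"dp":[0,0,0],"roll":0,"jaw":10}]}}

```text
time_s: 4.32
tcp_pos: [0.5345, -0.0518, 0.1143]
eef_rot: [-180.0, -0.1, -180.0]
contact_force: [2.4, 1.8, -12.4]
gripper_width: 0.0254
gripper_force: 40.0
```

Call:
{"name": "send_rows", "arguments": {"steps": [{"dp":[0,0,3],"roll":0,"jaw":10},{"dp":[0,0,5],"roll":0,"jaw":10},{"dp":[0,0,5],"roll":0,"jaw":10}]}}

```text
time_s: 4.7
tcp_pos: [0.5344, -0.0516, 0.1094]
eef_rot: [-180.0, -0.0, -179.9]
contact_force: [1.1, 0.9, -11.5]
gripper_width: 0.0252
gripper_force: 40.0
```

Call:
{"name": "send_rows", "arguments": {"steps": [{"dp":[0,0,3],"roll":0,"jaw":10},{"dp":[0,0,5.5],"roll":0,"jaw":10},{"dp":[0,0,5.5],"roll":0,"jaw":10},{"dp":[0,0,5.5],"roll":0,"jaw":10}]}}

```text
time_s: 5.2
tcp_pos: [0.5346, -0.0518, 0.1041]
eef_rot: [-180.0, -0.0, -180.0]
contact_force: [-1.6, 0.3, -9.8]
gripper_width: 0.0253
gripper_force: 40.0
```

Call:
{"name": "send_rows", "arguments": {"steps": [{"dp":[0,0,0],"roll":0,"jaw":65},{"dp":[0,0,0],"roll":0,"jaw":65},{"dp":[0,0,0],"roll":0,"jaw":65},{"dp":[0,0,-35],"roll":0,"jaw":65},{"dp":[0,0,-90],"roll":0,"jaw":65}]}}

```text
time_s: 5.82
tcp_pos: [0.5339, -0.0519, 0.1941]
eef_rot: [-180.0, -0.2, -180.0]
contact_force: [1.7, 1.1, 0.7]
gripper_width: 0.0569
gripper_force: 0.0
```

Call:
{"name": "send_rows", "arguments": {"steps": [{"dp":[67,271,0],"roll":0,"jaw":70},{"dp":[67,271,0],"roll":0,"jaw":70},{"dp":[67,271,0],"roll":0,"jaw":70},{"dp":[67,271,0],"roll":0,"jaw":70},{"dp":[67,271,0],"roll":0,"jaw":70}]}}

```text
time_s: 6.45
tcp_pos: [0.467, 0.2222, 0.1948]
eef_rot: [179.9, 0.1, -179.8]
contact_force: [1.2, 0.5, 0.4]
gripper_width: 0.0615
gripper_force: 0.0
```

Run:
```python
from h import *
c=cap('side','s2.png');b=cap('top','t2.png')
A=cv2.resize(c['image'][225:375,240:380],None,fx=3,fy=4,interpolation=cv2.INTER_CUBIC)
B=cv2.resize(b['image'][175:300,265:355],None,fx=4,fy=4,interpolation=cv2.INTER_CUBIC)
B=cv2.copyMakeBorder(B,0,100,0,0,cv2.BORDER_CONSTANT)
cv2.imwrite('pics/c2.png',np.hstack([A,B]))
s=r.get_state();print(s['tcp_pos'],s['contact_force'],s['gripper_width'])
```

```text
[0.46726458 0.22219203 0.19464881] [-0.55121092  0.0759736  -0.34864363] 0.061161670933568175
```

View pics/c2.png

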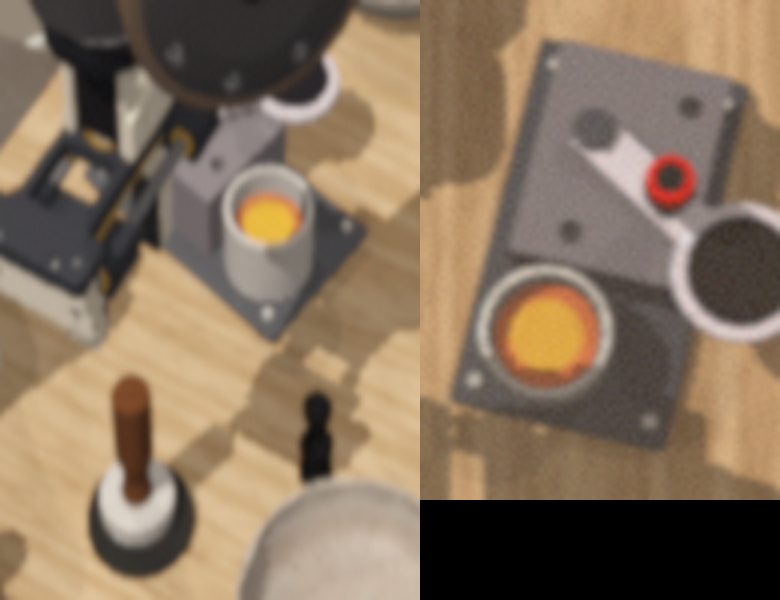

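Run:
```python
from h import *
a=load('s2.png');b=load('t2.png')
T=lambda x,y:((x-420+.5)/4-.5+265,(y+.5)/4-.5+175)
S=lambda x,y:((x+.5)/3-.5+240,(y+.5)/4-.5+225)
p,e=tri(b,T(545,330.5),a,S(268.5,201)); print('rim',p,e,atz(b,T(545,330.5),.058),atz(a,S(268.5,201),.058))
print('knob',atz(b,T(670,177),.122)); print('piv',atz(b,T(598,129),.075))
p,e=tri(b,T(742,270),a,S(298,80)); print('cover',p,e,atz(b,T(742,270),.068))
# tamper: side only, new crop; pad
for n,uv,z in[('padtop',(142,520),.006),('handletop',(131,390),.102)]: print(n,atz(a,S(*uv),z))
```

```text
rim [0.46690269 0.0130851  0.06104039] 0.0012729553878253299 [0.46796076 0.01340961 0.058     ] [0.46770459 0.01016153 0.058     ]
knob [ 0.53648685 -0.0517843   0.122     ]
piv [ 0.57418542 -0.01512524  0.075     ]
cover [ 0.4962344  -0.09248582  0.06547803] 0.0057097526924860375 [ 0.49852919 -0.09143261  0.068     ]
padtop [0.45744384 0.22762038 0.006     ]
handletop [0.46524024 0.21997785 0.102     ]
```

Call:
{"name": "send_rows", "arguments": {"steps": [{"dp":[0.5,-2.8,30],"roll":0,"jaw":70},{"dp":[0.5,-2.8,80],"roll":0,"jaw":70},{"dp":[0.5,-2.8,121.5],"roll":0,"jaw":70},{"dp":[0.5,-2.8,121.5],"roll":0,"jaw":70},{"dp":[0.5,-2.8,121.5],"roll":0,"jaw":70}], "newtons": 20}}

```text
time_s: 7.18
tcp_pos: [0.4681, 0.2169, 0.0741]
eef_rot: [180.0, 0.1, -179.9]
contact_force: [0.5, -0.0, -0.1]
gripper_width: 0.0614
gripper_force: 0.0
```

Call:
{"name": "send_rows", "arguments": {"steps": [{"dp":[0,0,0],"roll":0,"jaw":45},{"dp":[0,0,0],"roll":0,"jaw":37},{"dp":[0,0,0],"roll":0,"jaw":30},{"dp":[0,0,0],"roll":0,"jaw":15},{"dp":[0,0,0],"roll":0,"jaw":15}]}}

```text
time_s: 7.8
tcp_pos: [0.4673, 0.2169, 0.073]
eef_rot: [180.0, 0.0, -179.9]
contact_force: [-0.7, 2.3, 5.0]
gripper_width: 0.0288
gripper_force: 20.0
```

Call:
{"name": "send_rows", "arguments": {"steps": [{"dp":[0,0,0],"roll":0,"jaw":15},{"dp":[0,0,-20],"roll":0,"jaw":15},{"dp":[0,0,-60],"roll":0,"jaw":15},{"dp":[0,0,-77],"roll":0,"jaw":15},{"dp":[0,0,-77],"roll":0,"jaw":15}], "newtons": 55}}

```text
time_s: 8.43
tcp_pos: [0.467, 0.2164, 0.15]
eef_rot: [180.0, 0.0, -180.0]
contact_force: [-0.8, 0.3, -4.2]
gripper_width: 0.028
gripper_force: 55.0
```

Call:
{"name": "send_rows", "arguments": {"steps": [{"dp":[0,-204,0],"roll":0,"jaw":15},{"dp":[0,-204,0],"roll":0,"jaw":15},{"dp":[0,-204,0],"roll":0,"jaw":15},{"dp":[0,-204,0],"roll":0,"jaw":15},{"dp":[0,-204,0],"roll":0,"jaw":15}]}}

```text
time_s: 9.05
tcp_pos: [0.4663, 0.0112, 0.1484]
eef_rot: [-180.0, -0.1, 179.9]
contact_force: [-0.3, 0.9, -3.7]
gripper_width: 0.028
gripper_force: 55.0
```

Run:
```python
from h import *
c=cap('side','s3.png');b=cap('top','t3.png')
A=cv2.resize(c['image'][225:375,240:340],None,fx=4,fy=4,interpolation=cv2.INTER_CUBIC)
B=cv2.resize(b['image'][195:305,175:275],None,fx=4,fy=4,interpolation=cv2.INTER_CUBIC)
B=cv2.copyMakeBorder(B,0,160,0,0,cv2.BORDER_CONSTANT)
cv2.imwrite('pics/c3.png',np.hstack([A,B]))
s=r.get_state();print(s['tcp_pos'],s['eef_rot'],s['contact_force'],s['gripper_width'])
```

```text
[0.46701895 0.01282533 0.14886462] [-1.79983026e+02 -6.39471781e-02 -1.79974200e+02] [-0.22697432  0.86879766 -1.96459831] 0.027661387266149653
```

View pics/c3.png

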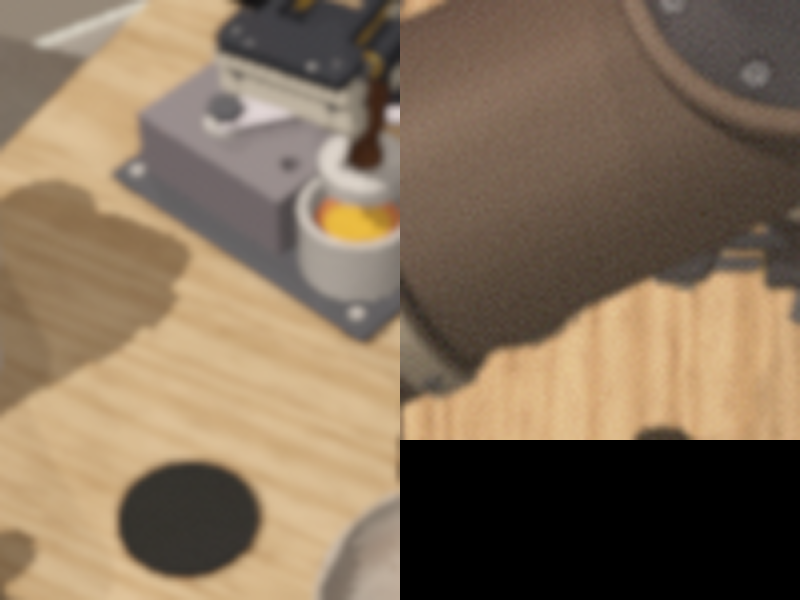

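The side crop shows the empty pad, spanning about x 118–261 and y 461–577, and the tamper's foot over the cup at about (362,160). I'll check the tamper's tilt and fit the pad's position.

Run:
```python
from h import *
from scipy.optimize import least_squares as LS
a=load('s3.png');b=load('t0.png');t=np.linspace(0,2*np.pi,90)
def circ(x,y,z,rad): return np.c_[x+rad*np.cos(t),y+rad*np.sin(t),z+0*t]
def bbox(c,x,y):
    p=proj(c,np.r_[circ(x,y,0,.04),circ(x,y,.006,.04)]); return np.r_[p.min(0),p.max(0)]
f=lambda v,x0,y0:(np.array(v)+.5)/4-.5+np.array([x0,y0,x0,y0])
ms=f([118,461,261,577],240,225); mt=f([68,287,206,427],170,175)
for c,m in((a,ms),(b,mt)):
    s=LS(lambda q:bbox(c,*q)-m,[.46,.222]); print('pad',s.x,s.fun)
# handle top face first images
s=r.get_state();x,y,z=s['tcp_pos']; oz=z+.005-.072
I=a['image'].copy()
x0,y0=300,215
A=cv2.resize(I[y0:y0+100,x0:x0+100],None,fx=6,fy=6,interpolation=cv2.INTER_CUBIC)
def dr(P,col): cv2.polylines(A,[np.int32((proj(a,P)-[x0,y0]+.5)*6)],True,col,1)
dr(circ(x,y,oz,.027),(0,255,0));dr(circ(x,y,oz+.014,.027),(0,255,0));dr(circ(x,y,.058,.036) if 0 else circ(.4672,.013,.058,.036),(255,0,0))
for d in(-.0145,.0145):
  dr(np.array([[x,y+d,oz+.05],[x,y+d,oz+.093]]),(0,255,255))
cv2.imwrite('pics/c4.png',A)
```

```text
pad [0.45962116 0.22411817] [-0.46486403 -1.12055788  0.46511474  0.98507471]
pad [0.46171955 0.22318772] [-0.68269441 -0.26948348  0.68080409  0.2534344 ]
```

View pics/c4.png

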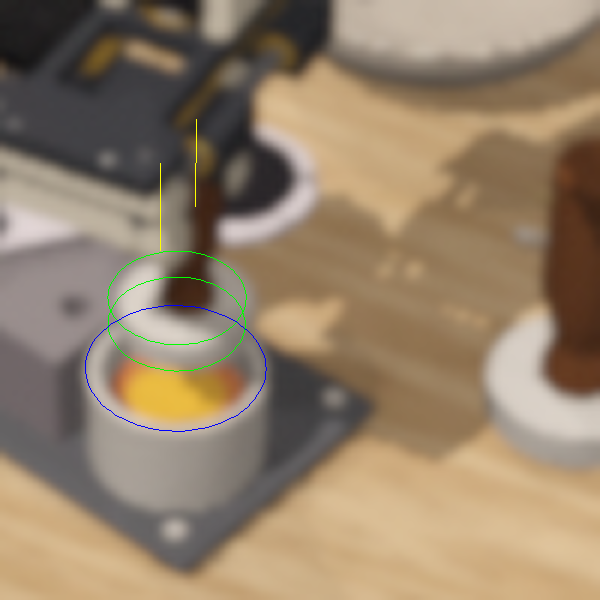

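Call:
{"name": "send_rows", "arguments": {"steps": [{"dp":[0,0,15],"roll":0,"jaw":15},{"dp":[0,0,25],"roll":0,"jaw":15},{"dp":[0,0,35],"roll":0,"jaw":15},{"dp":[0,0,35],"roll":0,"jaw":15}]}}

```text
time_s: 9.65
tcp_pos: [0.4667, 0.0127, 0.1137]
eef_rot: [-180.0, -0.1, -179.9]
contact_force: [-0.2, 0.3, -2.1]
gripper_width: 0.0282
gripper_force: 55.0
```

Call:
{"name": "send_rows", "arguments": {"steps": [{"dp":[0,0,5],"roll":0,"jaw":15},{"dp":[0,0,9],"roll":0,"jaw":15},{"dp":[0,0,9],"roll":0,"jaw":15},{"dp":[0,0,9],"roll":0,"jaw":15}]}}

```text
time_s: 10.15
tcp_pos: [0.4677, 0.0127, 0.1062]
eef_rot: [180.0, 0.1, -179.9]
contact_force: [-2.0, 2.2, 4.8]
gripper_width: 0.0284
gripper_force: 55.0
```

Call:
{"name": "send_rows", "arguments": {"steps": [{"dp":[0,0,3],"roll":0,"jaw":15},{"dp":[0,0,6],"roll":0,"jaw":15},{"dp":[0,0,8],"roll":0,"jaw":15},{"dp":[0,0,8],"roll":0,"jaw":15}]}}

```text
time_s: 10.65
tcp_pos: [0.4678, 0.0127, 0.0984]
eef_rot: [180.0, 0.1, -179.9]
contact_force: [-3.7, 2.7, 10.4]
gripper_width: 0.0283
gripper_force: 55.0
```

Call:
{"name": "send_rows", "arguments": {"steps": [{"dp":[0,0,1],"roll":0,"jaw":15},{"dp":[0,0,2],"roll":0,"jaw":15},{"dp":[0,0,2],"roll":0,"jaw":15}]}}

```text
time_s: 11.02
tcp_pos: [0.4678, 0.0127, 0.0969]
eef_rot: [180.0, 0.1, -179.9]
contact_force: [-4.9, 2.1, 14.0]
gripper_width: 0.0276
gripper_force: 55.0
```

Call:
{"name": "send_rows", "arguments": {"steps": [{"dp":[0,0,1],"roll":0,"jaw":15},{"dp":[0,0,2],"roll":0,"jaw":15},{"dp":[0,0,2],"roll":0,"jaw":15}]}}

```text
time_s: 11.4
tcp_pos: [0.4683, 0.0127, 0.0967]
eef_rot: [180.0, 0.2, -179.9]
contact_force: [-12.1, 3.0, 37.0]
gripper_width: 0.0282
gripper_force: 55.0
```

```bash
python3 -c "
from h import *
s=r.get_state();print(s['tcp_pos'],s['contact_force'],s['moment'],s['eef_rot'])"
```

```text
[0.46828478 0.01269746 0.0966918 ] [-12.07181345   3.04241966  37.0005165 ] [ 1.15631536  4.79924149 -0.01655872] [ 1.79991470e+02  1.60881575e-01 -1.79877725e+02]
```

Call:
{"name": "send_rows", "arguments": {"steps": [{"dp":[0.8,0,-0.6],"roll":0,"jaw":15},{"dp":[0.8,0,-0.6],"roll":0,"jaw":15},{"dp":[0.8,0,-0.6],"roll":0,"jaw":15},{"dp":[0.8,0,-0.6],"roll":0,"jaw":15},{"dp":[0.8,0,-0.6],"roll":0,"jaw":15}]}}

```text
time_s: 12.02
tcp_pos: [0.4679, 0.0128, 0.0968]
eef_rot: [180.0, 0.2, -179.9]
contact_force: [-7.8, 2.1, 27.2]
gripper_width: 0.0281
gripper_force: 55.0
```

Call:
{"name": "send_rows", "arguments": {"steps": [{"dp":[0,0,0],"roll":0,"jaw":15},{"dp":[0,0,0],"roll":0,"jaw":15},{"dp":[0,0,0],"roll":0,"jaw":15},{"dp":[0,0,0],"roll":0,"jaw":15},{"dp":[0,0,0],"roll":0,"jaw":15}]}}

```text
time_s: 12.65
tcp_pos: [0.4679, 0.0128, 0.0968]
eef_rot: [180.0, 0.2, -179.9]
contact_force: [-6.8, 2.3, 26.5]
gripper_width: 0.0282
gripper_force: 55.0
```

Call:
{"name": "send_rows", "arguments": {"steps": [{"dp":[0,0,0],"roll":0,"jaw":15},{"dp":[0,0,0],"roll":0,"jaw":15},{"dp":[0,0,0],"roll":0,"jaw":15},{"dp":[0,0,0],"roll":0,"jaw":15},{"dp":[0,0,0],"roll":0,"jaw":15}]}}

```text
time_s: 13.28
tcp_pos: [0.4679, 0.0128, 0.0968]
eef_rot: [180.0, 0.2, -179.9]
contact_force: [-7.4, 2.0, 25.8]
gripper_width: 0.0281
gripper_force: 55.0
```

Call:
{"name": "send_rows", "arguments": {"steps": [{"dp":[0,0,-15],"roll":0,"jaw":15},{"dp":[0,0,-35],"roll":0,"jaw":15},{"dp":[0,0,-60],"roll":0,"jaw":15},{"dp":[0,0,-60],"roll":0,"jaw":15}]}}

```text
time_s: 13.78
tcp_pos: [0.4672, 0.0127, 0.1554]
eef_rot: [179.9, 0.2, -180.0]
contact_force: [1.1, 0.7, -3.1]
gripper_width: 0.0279
gripper_force: 55.0
```

Call:
{"name": "send_rows", "arguments": {"steps": [{"dp":[6,210.5,0],"roll":0,"jaw":15},{"dp":[6,210.5,0],"roll":0,"jaw":15},{"dp":[6,210.5,0],"roll":0,"jaw":15},{"dp":[6,210.5,0],"roll":0,"jaw":15},{"dp":[6,210.5,0],"roll":0,"jaw":15}]}}

```text
time_s: 14.4
tcp_pos: [0.4596, 0.2239, 0.1528]
eef_rot: [-179.9, -0.1, -179.8]
contact_force: [-0.5, -0.2, -3.5]
gripper_width: 0.0282
gripper_force: 55.0
```

Call:
{"name": "send_rows", "arguments": {"steps": [{"dp":[0,0,40],"roll":0,"jaw":15},{"dp":[0,0,60],"roll":0,"jaw":15},{"dp":[0,0,60],"roll":0,"jaw":15},{"dp":[0,0,60],"roll":0,"jaw":15}]}}

```text
time_s: 14.9
tcp_pos: [0.4607, 0.2225, 0.0948]
eef_rot: [180.0, 0.0, -180.0]
contact_force: [1.0, 0.2, -2.4]
gripper_width: 0.0279
gripper_force: 55.0
```

Run:
```python
from h import *
a=cap('side','s5.png');b=cap('top','t5.png');t=np.linspace(0,2*np.pi,90)
def circ(x,y,z,rad): return np.c_[x+rad*np.cos(t),y+rad*np.sin(t),z+0*t]
s=r.get_state();x,y,z=s['tcp_pos'];oz=z-.067;print(x,y,z)
def crop(c,x0,y0,P):
    A=cv2.resize(c['image'][y0:y0+100,x0:x0+66],None,fx=6,fy=6,interpolation=cv2.INTER_CUBIC)
    for p,col in P: cv2.polylines(A,[np.int32((proj(c,p)-[x0,y0]+.5)*6)],True,col,1)
    return A
P=[(circ(x,y,oz,.027),(0,255,0)),(circ(x,y,oz+.014,.027),(0,255,0)),(circ(.4607,.2237,.006,.04),(255,0,0)),(circ(.4607,.2237,.0,.04),(255,0,0))]
cv2.imwrite('pics/c5.png',np.hstack([crop(a,253,285,P),crop(b,170,210,P)]))
```

```text
0.4608371972117863 0.22307808214365576 0.09520488271740746
```

View pics/c5.png

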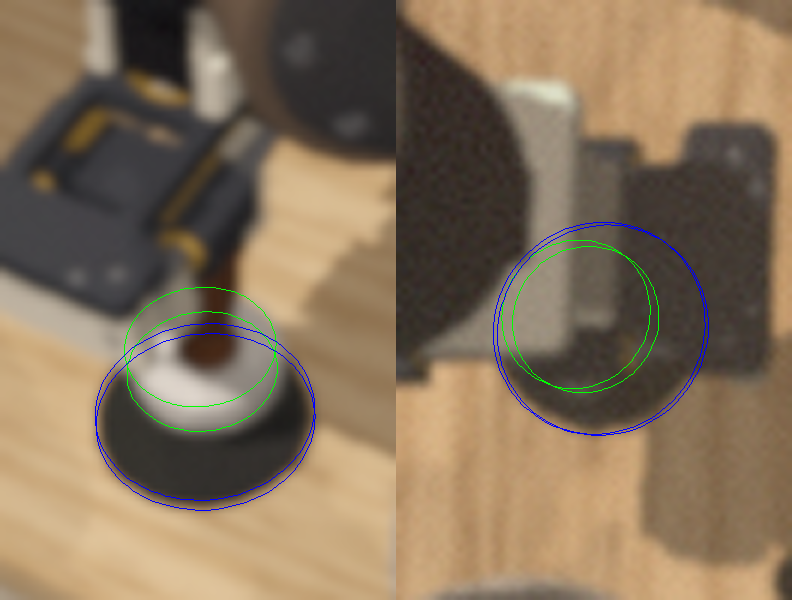

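The foot sits about 1–2 mm towards -x of the pad's middle in the side view: foot centre (207,365), pad centre (205,415). I'll correct that while lowering.

Call:
{"name": "send_rows", "arguments": {"steps": [{"dp":[-1.5,1,10],"roll":0,"jaw":15},{"dp":[-1.5,1,18],"roll":0,"jaw":15},{"dp":[-1.5,1,19.5],"roll":0,"jaw":15},{"dp":[-1.5,1,19.5],"roll":0,"jaw":15}]}}

```text
time_s: 15.5
tcp_pos: [0.4617, 0.2239, 0.0745]
eef_rot: [-180.0, -0.0, -179.9]
contact_force: [-0.0, -0.5, -3.0]
gripper_width: 0.0281
gripper_force: 55.0
```

Call:
{"name": "send_rows", "arguments": {"steps": [{"dp":[0,0,1],"roll":0,"jaw":15},{"dp":[0,0,1.7],"roll":0,"jaw":15},{"dp":[0,0,1.7],"roll":0,"jaw":15}], "newtons": 20}}

```text
time_s: 15.88
tcp_pos: [0.4618, 0.2241, 0.0731]
eef_rot: [180.0, 0.0, -180.0]
contact_force: [0.1, -0.4, -3.2]
gripper_width: 0.0285
gripper_force: 20.0
```

Call:
{"name": "send_rows", "arguments": {"steps": [{"dp":[0,0,0.5],"roll":0,"jaw":15},{"dp":[0,0,0.5],"roll":0,"jaw":15},{"dp":[0,0,1],"roll":0,"jaw":15},{"dp":[0,0,1],"roll":0,"jaw":15}], "newtons": 15}}

```text
time_s: 16.38
tcp_pos: [0.462, 0.2242, 0.073]
eef_rot: [180.0, 0.0, -179.9]
contact_force: [-4.6, -0.8, 10.6]
gripper_width: 0.0285
gripper_force: 15.0
```

Call:
{"name": "send_rows", "arguments": {"steps": [{"dp":[0,0,-0.8],"roll":0,"jaw":15},{"dp":[0,0,-0.8],"roll":0,"jaw":15},{"dp":[0,0,-0.8],"roll":0,"jaw":70},{"dp":[0,0,-0.8],"roll":0,"jaw":70},{"dp":[0,0,-0.8],"roll":0,"jaw":70}], "newtons": 5}}

```text
time_s: 17.0
tcp_pos: [0.4618, 0.224, 0.0727]
eef_rot: [-180.0, -0.0, -180.0]
contact_force: [-0.6, -0.2, 0.1]
gripper_width: 0.0536
gripper_force: 0.0
```

Call:
{"name": "send_rows", "arguments": {"steps": [{"dp":[0,0,0],"roll":0,"jaw":70},{"dp":[0,0,-30],"roll":0,"jaw":70},{"dp":[0,0,-80],"roll":0,"jaw":70},{"dp":[0,0,-130],"roll":0,"jaw":70},{"dp":[0,0,-130],"roll":0,"jaw":70}]}}

```text
time_s: 17.62
tcp_pos: [0.4636, 0.2255, 0.207]
eef_rot: [179.7, 0.3, -179.9]
contact_force: [-0.1, 0.3, 0.1]
gripper_width: 0.0612
gripper_force: 0.0
```

Call:
{"name": "send_rows", "arguments": {"steps": [{"dp":[20,-250,-20],"roll":0,"jaw":70},{"dp":[20,-250,-20],"roll":0,"jaw":70},{"dp":[20,-250,-20],"roll":0,"jaw":70},{"dp":[20,-250,-20],"roll":0,"jaw":70},{"dp":[20,-250,-20],"roll":0,"jaw":70}]}}

```text
time_s: 18.25
tcp_pos: [0.4408, -0.0293, 0.2225]
eef_rot: [-180.0, -0.0, 179.7]
contact_force: [1.2, 0.9, -0.4]
gripper_width: 0.0614
gripper_force: 0.0
```

Call:
{"name": "send_rows", "arguments": {"steps": [{"dp":[0,-250,0],"roll":0,"jaw":70},{"dp":[0,-250,0],"roll":0,"jaw":70},{"dp":[0,-250,0],"roll":0,"jaw":70},{"dp":[0,-250,0],"roll":0,"jaw":70},{"dp":[0,-250,0],"roll":0,"jaw":70}]}}

```text
time_s: 18.88
tcp_pos: [0.4415, -0.279, 0.2212]
eef_rot: [180.0, -0.1, 179.8]
contact_force: [-0.4, 1.1, 0.3]
gripper_width: 0.061
gripper_force: 0.0
```

Run:
```python
from h import *
a=cap('side','s6.png');b=cap('top','t6.png');t=np.linspace(0,2*np.pi,90)
print(r.get_state()['tcp_pos'])
def circ(x,y,z,rad): return np.c_[x+rad*np.cos(t),y+rad*np.sin(t),z+0*t]
def crop(c,x0,y0,w,h,P):
    A=cv2.resize(c['image'][y0:y0+h,x0:x0+w],None,fx=4,fy=4,interpolation=cv2.INTER_CUBIC)
    for p,col in P: cv2.polylines(A,[np.int32((proj(c,p)-[x0,y0]+.5)*4)],True,col,1)
    return A
P=[(circ(.4607,.2237,.02,.027),(0,255,0)),(circ(.4607,.2237,.102,.0145),(0,255,0)),(circ(.5355,-.052,.122,.013),(255,0,0))]
cv2.imwrite('pics/c6.png',np.hstack([crop(a,255,225,95,145,P),crop(b,180,165,105,145,[]) if 0 else crop(b,245,165,105,145,P)*0+crop(b,180,165,105,145,P)]))
```

```text
[ 0.44178885 -0.27603242  0.22160738]
```

View pics/c6.png

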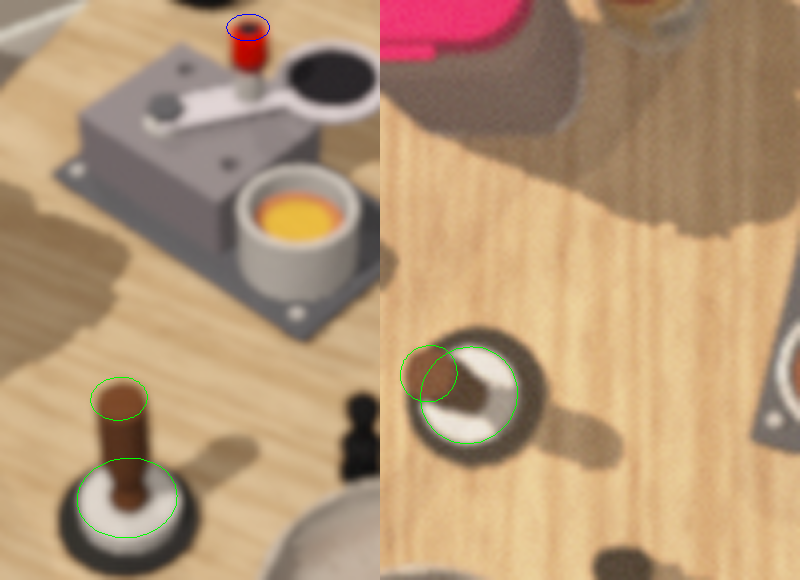

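The knob's top, at (248,28) in the side crop, matches the pin-home height. The tamper stands upright on the middle of its pad: in the top crop the foot centre is about (470,395) and the pad about (476,396). I'll hand the job in now.

```bash
python3 -c "
from plant import r
print(r.close_job())"
```

```text
the job is handed in; nothing more can be done
None
```

I handed the job in at about 19 s: the cover is locked open at the next hole, the plate was held at its stop for nearly 2 s, and the tamper stands upright near the middle of its pad, but no verdict came back.

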